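Build a weighted drying stack of boards

ROBOT

A 6-joint arm with a two-finger parallel gripper is mounted at the origin on a cart in front of the work surface, level with it; the furniture and walls round the work are solid. World frame = base frame: x ahead of the robot, y to its left, z up, the work surface at z = 0. Lengths are in m, angles in rad, forces in N, time in s.
With the tool pointing down it reaches from about 0.3 to 0.875 m from the base axis. Payload 6.4 kg.
Tool frame: the origin (TCP) lies at the very end of the fingers, on their centre line; the grasp point (between the pads) lies 19 mm behind it; z points along the fingers, y is the line along which they close (so a half turn about z gives the same grasp; the last joint's range is limited). The gripper opens to 85 mm and grips with 20 to 120 N. Pads are 22 mm wide; open, the fingers measure 114 mm over their backs; the gripper's body (76 mm by 85 mm) begins 54 mm behind the grasp point. The pads swing forward as they close: fully open they stand 13 mm farther back than shut.
Start: joints at [1.036, 0.181, 1.607, -0, 1.354, -0.206], TCP at [0.186, 0.544, 0.231] pointing down, gripper open.
Joint ranges: [-2.99, 2.99], [-0.89, 2.07], [0.3, 2.58], [-1.14, 4.28], [0, 2.63], [-3.12, 3.12]. Speed limits (rad/s): [2.57, 2.57, 3.01, 3.14, 3.14, 3.14].

INTERFACE

Orientations are given as a unit quaternion [w, x, y, z].
In Python, from bench import ctrl gives the robot as it stands.
- The arm moves only by the tool jog_arm, never from a script. Its argument "series" is a list that holds one entry, the list of rows, each a list of 7 numbers: the shift along the tool's x, y, z in mm, then the turn, a rotation vector about the tool's x, y, z in rad, then the finger opening in mm, from 0 to 85.4. In form: [[[tx, ty, tz, rx, ry, rz, gripper], ...]]. A call has exactly 10 rows; each row shifts and turns the commanded pose from where the row before left it, along the tool's axes as they then stand; what a row does not reach is not made up. A row lasts 1/10 s, in which the tool goes at most 50 mm and 8.59 degrees, less where a joint would pass 70% of its speed; a pose out of reach is approached as far as the arm can. A call with a gripper value outside its range is refused whole. The fingers move at their own pace and stop on an object; the grip force is fixed at half the most. Time passes only in rows, so rows that do not move let the fingers close, or fill a call up. It gives the time, the measured TCP pose, the force, the opening and the grip force at its end, in the units of the state.
- ctrl.get_obs(): the state, without advancing time (a new reading comes with each control period).
- ctrl.camera(name): name is "scene" or "top" or "wrist"; returns a dict with "frame" (400x640x3 uint8, blue, green, red), "z_map" (400x640 float32, m along the optical axis (not along the pixel's ray), 0 where there is no reading), "fx", "fy", "cx", "cy" (pixels), "xyz" and "rotation" of the camera in the world. Camera axes: x right, y down, z forward; pixel columns grow to the right and rows downward; lengths in m; the calibration is good to about 2 mm. A picture is of the moment at which its call begins.
- ctrl.hand_in(): hands the job in; it is judged then, once.
The state is a dict: "time_s": time; "q": joint angles; "dq": joint speeds; "joint_efforts": joint torques, N m; "eef_pos": TCP position; "eef_rot": TCP orientation; "wrist_force": force on the tool from outside, world axes, zero at the start; "torque": the same for the moment, N m; "opening": opening from 0.0 (shut) to 1.0 (fully open); "grasp_force": force on a finger pad.
Only numpy, scipy, OpenCV 4.12 (cv2) and the standard library are available. Lean on these libraries where they do the work, as an engineer would, in place of code of your own. Each camera call takes 0.05 s, during which the arm holds its last target. There are 200 camera calls.

TASK

Stack the boards for drying on the white panel: lay the long board flat along the middle of the panel, then the two square spacer blocks crosswise on it, one each side of its middle and about 12 cm apart centre to centre, then the shorter board on the blocks, centred over the long one and in line with it. Finally stand the small black block plane on its sole, centred lengthwise on the top board, as a weight; leave everything else where it is and let go of the finished stack.

Things in the scene. Friction and masses are not known exactly. Their poses are not given: they have to be found in the camera images.
- base_panel: White-faced plywood panel lying fixed on the bench, 84 (x) x 230 (y) x 12 (z) mm. Origin: centre of its underside, so its top is 12 mm above it; y along its length, z up.
- long_board: The long, thin brown timber board, 48 (x) x 210 (y) x 18 (z, thickness) mm, loose, about 0.1 kg; grip across its 48 mm width. Origin: centre of its underside; y along its length, z up.
- short_board: The shorter, thicker pale timber board, 45 (x) x 160 (y) x 22 (z, thickness) mm, loose, about 0.1 kg; grip across its 45 mm width. Origin: centre of its underside; y along its length, z up.
- spacer_a: Plain pale square-section timber block, 32 (x) x 85 (y) x 32 (z, height) mm, one of two identical, interchangeable spacers; grip across its 32 mm width. Origin: centre of its underside; y along its length, z up.
- spacer_b: Plain pale square-section timber block, 32 (x) x 85 (y) x 32 (z, height) mm, one of two identical, interchangeable spacers; grip across its 32 mm width. Origin: centre of its underside; y along its length, z up.
- small_plane: Small block plane standing on its sole: grey metal sole and black body, 46 (x) x 130 (y) x 40 (z) mm, about 0.6 kg, loose. Grip across its width at mid-length, either the sole or the body above it. Origin: centre of the underside of its sole; y along its length, z up.
- tape_roll: Bystander: roll of black tape lying flat, 58 mm across, 18 mm high, loose. Origin: centre of its underside, z up.
- hole_saw: Bystander: dark red hole saw standing with its grey shank up, 44 mm across, 55 mm high, loose. Origin: centre of its underside, z up.
- screw_jar: Bystander: clear jar of screws with a red lid, 62 mm across, 79 mm high, standing loose at the back. Origin: centre of its underside, z up.
- tape_measure: Bystander: dark tape measure standing on edge at the right, 36 (x) x 88 (y) x 68 (z) mm, loose. Origin: centre of its underside, z up.
Things that resemble listed ones, but are neither listed nor needed, are in the scene too. Leave any purple look-alike of the spacer_a alone.

How it is judged:
By the outcome, as a careful person would: the job done as asked, in the order asked, and still so for the second after the job is handed in, with the robot touching nothing.
It also fails if it takes over 122 s, if anything falls off the work surface, if the arm or the gripper's body presses on something with over 40 N, if the wrist force passes 120 N, or if a joint passes its speed limit or range.

## Working session

There is one attempt and no reset: what is moved stays moved. The work goes in short steps, Python scripts to look and compute and a tool call to move; the robot and the scene stay as the last step left them, time stands still between calls to the robot, and variables do not carry over. Pictures are saved under pics/ and viewed, at most 14 in all, crops included, and the job is handed in when it is done.

Besides the shell and the picture viewer there is one more tool, called after "Call:" as name(argument=value, ...), one argument or row to a line, values as JSON. jog_arm: Moves the arm, as the interface text tells. Its arguments: {"type":"object","properties":{"series":{"type":"array"}},"required":["series"]}

```bash
mkdir -p pics; ls
python3 - <<'E'
from bench import ctrl
import cv2,numpy as np
for n in ("scene","top"):
    c=ctrl.camera(n); cv2.imwrite(f"pics/{n}0.png",c["frame"]); np.savez(f"{n}0.npz",**{k:c[k] for k in c})
    print(n,c["fx"],c["cx"],c["cy"],c["xyz"],np.round(c["rotation"],3).tolist())
o=ctrl.get_obs(); print(o)
E
```

```text
pics
scene 447.86270476148695 315.9709860752104 203.84737916148913 [-0.44851828 -0.58287367  0.62942009] [-0.437, 0.726, -0.457, 0.272]
top 455.83153297596544 321.0844885973642 205.3437813055416 [ 0.46852426 -0.08469922  1.62480109] [0.017, -0.7, 0.714, -0.012]
{'time_s': 0.1, 'q': array([ 1.03569691e+00,  1.81460501e-01,  1.60788289e+00,  2.16257954e-05,
        1.35378723e+00, -2.06296830e-01]), 'dq': array([-0.00135012, -0.0006048 , -0.00284496, -0.00036712,  0.00162865,
        0.00104978]), 'joint_efforts': array([-4.41863212e-04, -4.45881236e+01, -3.52237558e+01, -2.46428854e-04,
        4.10334455e-03, -7.93781851e-05]), 'eef_pos': array([0.18539955, 0.54378565, 0.23048989]), 'eef_rot': array([-2.88417466e-04,  1.63663985e-01,  9.86515843e-01, -7.12926291e-04]), 'wrist_force': array([-0.23135215, -0.09468096,  0.56283386]), 'torque': array([0.02732956, 0.03075283, 0.00075118]), 'grasp_force': 0.0, 'opening': 0.9991445173431744}
```

View pics/scene0.png

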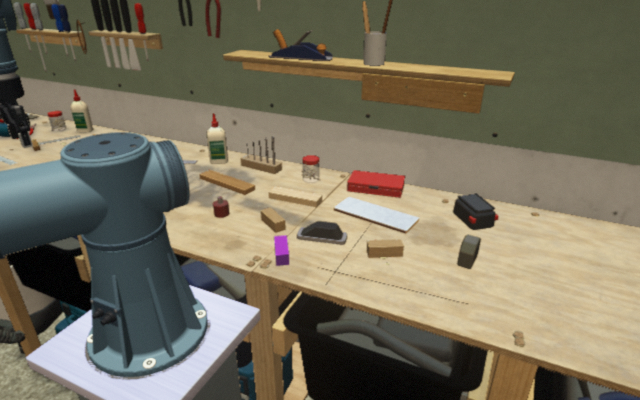

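View pics/top0.png

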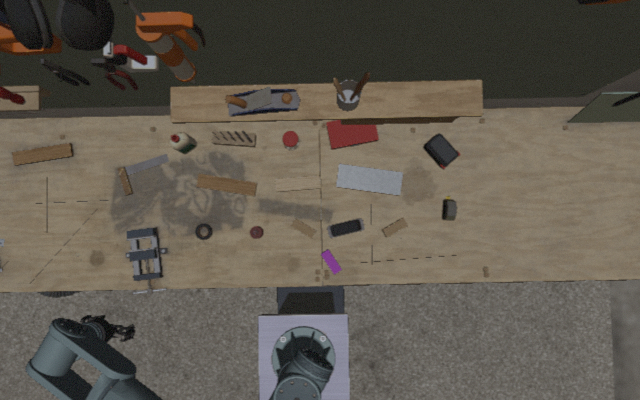

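The scene view shows the panel at (376,214), long board (227,181), short board (296,196), spacers (273,219) and (385,248), plane (322,232) and the purple decoy at (281,250). In the top view they are at (369,180), (226,186), (298,184), (303,228), (394,227), (346,228) and (331,261).

```bash
cat > h.py <<'E'
import numpy as np,cv2
def world(c):
    z=c["z_map"]; v,u=np.mgrid[:z.shape[0],:z.shape[1]]
    P=np.stack([(u-c["cx"])/c["fx"]*z,(v-c["cy"])/c["fy"]*z,z],-1)
    return P@np.array(c["rotation"]).T+c["xyz"]
def comps(c,lo=0.007,hi=0.2,minpx=40,box=(0.15,0.95,-0.6,0.6)):
    W=world(c); m=((c["z_map"]>0)&(W[...,2]>lo)&(W[...,2]<hi)&(W[...,0]>box[0])&(W[...,0]<box[1])&(W[...,1]>box[2])&(W[...,1]<box[3])).astype(np.uint8)
    n,l,s,_=cv2.connectedComponentsWithStats(m,connectivity=4); out=[]
    for i in range(1,n):
        if s[i,4]<minpx: continue
        k=l==i; p=W[k]; top=np.percentile(p[:,2],90); q=p[p[:,2]>top-0.008]
        (x,y),(a,b),t=cv2.minAreaRect((q[:,:2]*1000).astype(np.float32))
        if a>b: a,b,t=b,a,t+90   # t-> dir of short side; long dir = t+90
        v,u=np.nonzero(k)
        L=(t+90)%180
        print(f"px({u.mean():.0f},{v.mean():.0f}) n{s[i,4]} xy {x:.0f} {y:.0f} size {a:.0f}x{b:.0f} longdir {L:.1f} top {top*1000:.0f} med {np.median(p[:,0])*1000:.0f} {np.median(p[:,1])*1000:.0f} bgr {np.median(c['frame'][k],0)}")
E
python3 - <<'E'
from h import *
c=np.load("top0.npz"); comps(c)
print(); comps(np.load("scene0.npz"),minpx=100)
cv2.imwrite("pics/top0z.png",cv2.resize(c["frame"][120:280,180:420],None,fx=3.3,fy=3.3,interpolation=cv2.INTER_CUBIC))
E
```

```text
Traceback (most recent call last):
  File "h.py", line 7, in comps
    W=world(c); m=((c["z_map"]>0)&(W[...,2]>lo)&(W[...,2]<hi)&(W[...,0]>box[0])&(W[...,0]<box[1])&(W[...,1]>box[2])&(W[...,1]<box[3])).astype(np.uint8)
  File "h.py", line 5, in world
    return P@np.array(c["rotation"]).T+c["xyz"]
           ~^~~~~~~~~~~~~~~~~~~~~~~~~~
ValueError: matmul: Input operand 1 has a mismatch in its core dimension 0, with gufunc signature (n?,k),(k,m?)->(n?,m?) (size 4 is different from 3)
```

Rotation is a quaternion [w,x,y,z].

```bash
sed -i 's/^import numpy as np,cv2/import numpy as np,cv2\nfrom scipy.spatial.transform import Rotation as R\ndef rot(q): return R.from_quat(np.array(q)[[1,2,3,0]]).as_matrix()/; s/np.array(c\["rotation"\]).T/rot(c["rotation"]).T/' h.py
python3 - <<'E'
from h import *
c=np.load("top0.npz"); comps(c)
print(); comps(np.load("scene0.npz"),minpx=100)
cv2.imwrite("pics/top0z.png",cv2.resize(c["frame"][120:280,180:420],None,fx=3.3,fy=3.3,interpolation=cv2.INTER_CUBIC))
E
```

```text
px(146,108) n423 xy 859 499 size 5x201 longdir 90.3 top 193 med 879 516 bgr [57. 62. 67.]
px(350,134) n1065 xy 792 -189 size 97x174 longdir 95.8 top 37 med 783 -176 bgr [ 48.  50. 117.]
px(234,138) n592 xy 778 229 size 23x131 longdir 83.9 top 79 med 774 225 bgr [ 76.  92. 103.]
px(291,140) n267 xy 764 27 size 52x53 longdir 1.1 top 81 med 758 25 bgr [ 50.  53. 115.]
px(183,142) n420 xy 760 399 size 22x24 longdir 33.1 top 149 med 752 389 bgr [65. 74. 91.]
px(441,151) n717 xy 719 -498 size 66x90 longdir 40.3 top 59 med 716 -493 bgr [54. 52. 52.]
px(369,179) n1224 xy 625 -246 size 84x229 longdir 80.8 top 15 med 624 -245 bgr [144. 138. 134.]
px(227,184) n809 xy 616 261 size 48x210 longdir 79.7 top 21 med 616 259 bgr [ 63.  86. 107.]
px(298,183) n588 xy 614 7 size 45x159 longdir 93.5 top 25 med 614 7 bgr [107. 126. 139.]
px(449,210) n284 xy 510 -519 size 33x52 longdir 177.4 top 66 med 511 -514 bgr [58. 67. 69.]
px(346,228) n444 xy 456 -168 size 36x74 longdir 101.0 top 41 med 455 -158 bgr [41. 40. 40.]
px(395,227) n238 xy 453 -330 size 31x84 longdir 119.7 top 35 med 454 -329 bgr [ 77.  97. 
[... 691 characters left out ...]
ongdir 92.1 top 23 med 602 1 bgr [157. 197. 217.]
px(220,206) n239 xy 440 153 size 32x37 longdir 158.1 top 45 med 436 149 bgr [47. 55. 89.]
px(377,213) n1277 xy 623 -247 size 91x230 longdir 80.8 top 13 med 617 -255 bgr [227. 221. 213.]
px(272,218) n366 xy 454 -11 size 34x90 longdir 59.2 top 33 med 444 -17 bgr [ 88. 128. 153.]
px(322,232) n753 xy 453 -165 size 39x75 longdir 102.7 top 40 med 441 -168 bgr [55. 58. 60.]
px(468,250) n539 xy 500 -520 size 33x38 longdir 173.8 top 66 med 480 -521 bgr [66. 85. 91.]
px(281,249) n373 xy 335 -105 size 32x90 longdir 32.8 top 33 med 318 -115 bgr [195.  66. 175.]
px(384,247) n558 xy 451 -329 size 39x85 longdir 119.6 top 33 med 443 -333 bgr [ 79. 119. 146.]
```

View pics/top0z.png

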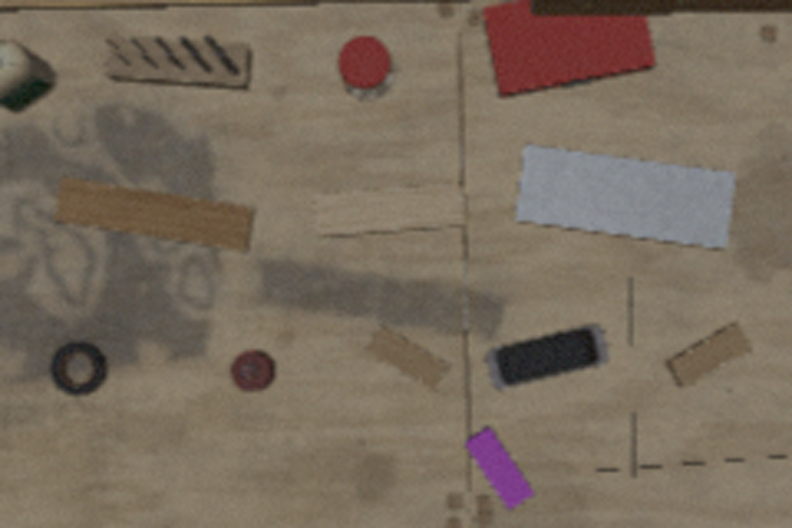

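The crop confirms the layout: panel at (625,195), long board (155,213), short board (390,212), spacers (408,357) and (707,353), plane (547,355). First comes the long board.

```bash
cat >> h.py <<'E'
def go(x,y,z,yaw):
    "mm, deg yaw of closing axis; prints turn, then shift in axes after turn and before turn"
    from bench import ctrl
    o=ctrl.get_obs(); M=rot(o["eef_rot"]); p=o["eef_pos"]*1000
    cur=np.degrees(np.arctan2(M[1,1],M[0,1])); d=(yaw-cur+90)%180-90
    T=R.from_euler('z',cur+d,degrees=True).as_matrix()@np.array([[0,1,0],[1,0,0],[0,0,-1.]])
    w=np.array([x,y,z])-p
    rv=R.from_matrix(M.T@T).as_rotvec()
    print("pos",p.round(1),"yaw %.1f"%cur,"q",o["q"].round(2),"t %.1f"%o["time_s"],"open %.1f grip %.0f"%(o["opening"]*85.4,o["grasp_force"]),"F",o["wrist_force"].round(1))
    print("turn",rv.round(3),"shift after turn",(T.T@w).round(1),"shift now",(M.T@w).round(1))
E
python3 - <<'E'
from h import *
go(616,261,80,79.7-90)
c=np.load("top0.npz");W=world(c)
m=(W[...,2]>0.006)&(abs(W[...,0]-.455)<.06)&(abs(W[...,1]+.16)<.09)
q=W[m]; print(cv2.minAreaRect((q[:,:2]*1000).astype(np.float32)))
E
```

```text
pos [185.4 543.8 230.5] yaw 71.2 q [ 1.04  0.18  1.61  0.    1.35 -0.21] t 0.1 open 85.3 grip 0 F [-0.2 -0.1  0.6]
turn [-1.000e-03  1.000e-03  1.422e+00] shift after turn [-201.2  474.2  150.5] shift now [-498.9 -128.4  150.5]
((451.51300048828125, -163.96182250976562), (169.4663543701172, 88.55620574951172), 79.8952407836914)
```

Call:
jog_arm(
  series=[
    [[0,0,0,0,0,0.142,85],[0,0,0,0,0,0.142,85],[0,0,0,0,0,0.142,85],[0,0,0,0,0,0.142,85],[0,0,0,0,0,0.142,85],[0,0,0,0,0,0.142,85],[0,0,0,0,0,0.142,85],[0,0,0,0,0,0.142,85],[0,0,0,0,0,0.142,85],[0,0,0,0,0,0.142,85]],
  ],
)

```text
time_s: 1.1
eef_pos: [0.1855, 0.5439, 0.2307]
eef_rot: [0.0, 0.769, 0.639, -0.001]
wrist_force: [0.1, 0.9, 1.3]
opening: 0.997
grasp_force: 0.0
```

Call:
jog_arm(
  series=[
    [[-16,38,0,0,0,0,85],[-16,38,0,0,0,0,85],[-16,38,0,0,0,0,85],[-16,38,0,0,0,0,85],[-16,38,0,0,0,0,85],[-16,38,0,0,0,0,85],[-16,38,0,0,0,0,85],[-16,38,0,0,0,0,85],[-16,38,0,0,0,0,85],[-16,38,0,0,0,0,85]],
  ],
)

```text
time_s: 2.1
eef_pos: [0.5324, 0.3182, 0.2308]
eef_rot: [-0.0, 0.767, 0.641, -0.0]
wrist_force: [-0.5, 0.0, -0.4]
opening: 0.995
grasp_force: 0.0
```

Run:
```python
from h import *
go(616,261,80,79.7-90)
```

```text
pos [532.4 318.2 230.8] yaw -10.2 q [0.35 0.28 1.49 0.   1.37 0.53] t 2.1 open 85.0 grip 0 F [-0.5  0.  -0.4]
turn [-0.001  0.     0.002] shift after turn [-41.3  92.5 150.8] shift now [-41.4  92.6 150.7]
```

Call:
jog_arm(
  series=[
    [[-10,23,20,0,0,0,85],[-10,23,30,0,0,0,85],[-10,23,30,0,0,0,85],[-11,24,30,0,0,0,85],[0,0,30,0,0,0,85],[0,0,10,0,0,0,85],[0,0,0,0,0,0,85],[0,0,0,0,0,0,85],[0,0,0,0,0,0,85],[0,0,0,0,0,0,85]],
  ],
)

```text
time_s: 3.1
eef_pos: [0.6165, 0.2633, 0.0834]
eef_rot: [0.001, 0.767, 0.642, 0.001]
wrist_force: [0.1, 0.6, -0.1]
opening: 0.989
grasp_force: 0.0
```

Run:
```python
from h import *
from bench import ctrl
go(616,261,3,79.7-90)
c=ctrl.camera("wrist"); cv2.imwrite("pics/w1.png",c["frame"])
comps(c,lo=0.012,hi=0.03,minpx=300)
```

```text
pos [616.5 263.3  83.4] yaw -10.2 q [ 0.23  0.54  1.45 -0.    1.15  0.4 ] t 3.1 open 84.5 grip 0 F [ 0.1  0.6 -0.1]
turn [ 0.003 -0.001  0.002] shift after turn [-2.4 -0.1 80.4] shift now [-2.5 -0.3 80.4]
px(499,13) n658 xy 754 373 size 9x31 longdir 149.8 top 28 med 750 375 bgr [54.  66.5 62. ]
px(320,190) n16196 xy 615 263 size 48x209 longdir 79.6 top 19 med 618 283 bgr [ 92. 130. 162.]
px(78,141) n4216 xy 451 347 size 58x58 longdir 31.0 top 19 med 452 348 bgr [55. 50. 49.]
px(535,198) n9604 xy 778 233 size 47x149 longdir 84.3 top 30 med 769 252 bgr [118. 142. 160.]
px(508,394) n387 xy 755 55 size 6x29 longdir 14.0 top 23 med 757 57 bgr [145. 162. 165.]
```

View pics/w1.png

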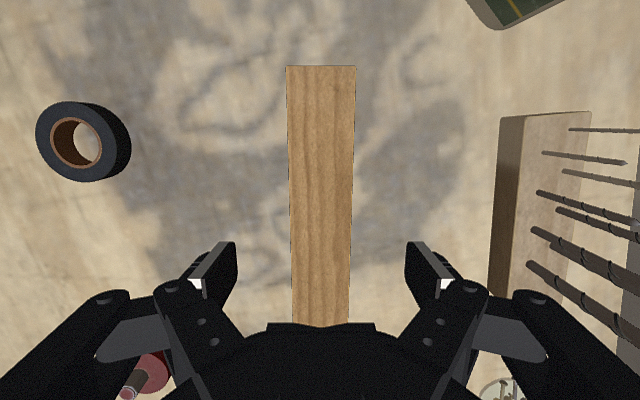

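The wrist picture shows the long board between the pads, spanning columns 286–355 and centred at 320. I'll descend and grip.

Call:
jog_arm(
  series=[
    [[0,0,20,0,0,0,85],[0,0,20,0,0,0,85],[0,0,20,0,0,0,85],[0,0,14,0,0,0,85],[0,0,5,0,0,0,70],[0,0,0,0,0,0,40],[0,0,0,0,0,0,30],[0,0,0,0,0,0,30],[0,0,0,0,0,0,30],[0,0,0,0,0,0,30]],
  ],
)

```text
time_s: 4.15
eef_pos: [0.6165, 0.2628, 0.0035]
eef_rot: [0.0, 0.767, 0.641, 0.001]
wrist_force: [-0.8, 0.2, 3.9]
opening: 0.543
grasp_force: 64.0
```

Call:
jog_arm(
  series=[
    [[0,0,0,0,0,0,30],[0,0,0,0,0,0,30],[0,0,0,0,0,0,30],[0,0,0,0,0,0,30],[0,0,-20,0,0,0,30],[0,0,-30,0,0,0,30],[0,0,-40,0,0,0,30],[0,0,-30,0,0,0,30],[0,0,0,0,0,0,30],[0,0,0,0,0,0,30]],
  ],
)

```text
time_s: 5.15
eef_pos: [0.6156, 0.2626, 0.1225]
eef_rot: [0.0, 0.767, 0.641, 0.0]
wrist_force: [0.9, -0.4, -1.6]
opening: 0.543
grasp_force: 63.5
```

Run:
```python
from h import *
from bench import ctrl
go(625,-246,120,80.8-90)
c=ctrl.camera("wrist"); cv2.imwrite("pics/w2.png",c["frame"])
```

```text
pos [615.6 262.6 122.5] yaw -10.2 q [ 0.23  0.49  1.44 -0.    1.22  0.4 ] t 5.2 open 46.4 grip 63 F [ 0.9 -0.4 -1.6]
turn [ 0.001 -0.    -0.017] shift after turn [-500.6   90.6    2.5] shift now [-498.9   99.3    2.4]
```

Call:
jog_arm(
  series=[
    [[-30,6,0,0,0,0,30],[-42,8,0,0,0,0,30],[-42,8,0,0,0,0,30],[-42,8,0,0,0,0,30],[-42,8,0,0,0,0,30],[-42,8,0,0,0,0,30],[-42,8,0,0,0,0,30],[-42,8,0,0,0,0,30],[-42,8,0,0,0,0,30],[-42,8,0,0,0,0,30]],
  ],
)

```text
time_s: 6.2
eef_pos: [0.6183, -0.1538, 0.1195]
eef_rot: [-0.002, 0.767, 0.641, -0.001]
wrist_force: [0.8, 0.3, -1.6]
opening: 0.544
grasp_force: 63.4
```

Call:
jog_arm(
  series=[
    [[-40,8,0,0,0,0,30],[-30,6,0,0,0,0,30],[-20,4,0,0,0,0,30],[0,0,0,0,0,-0.017,30],[0,0,0,0,0,0,30],[0,0,20,0,0,0,30],[0,0,20,0,0,0,30],[0,0,20,0,0,0,30],[0,0,0,0,0,0,30],[0,0,0,0,0,0,30]],
  ],
)

```text
time_s: 7.2
eef_pos: [0.6218, -0.2427, 0.062]
eef_rot: [-0.001, 0.761, 0.649, -0.0]
wrist_force: [0.3, 0.6, -0.6]
opening: 0.544
grasp_force: 63.3
```

Run:
```python
from h import *
from bench import ctrl
go(625,-246,16,80.8-90)
c=ctrl.camera("wrist"); cv2.imwrite("pics/w3.png",c["frame"]); np.savez("w3.npz",**c)
comps(c,lo=0.008,hi=0.03,minpx=1500)
```

```text
pos [ 621.8 -242.7   62. ] yaw -9.1 q [-0.55  0.56  1.47  0.    1.12 -0.39] t 7.2 open 46.5 grip 63 F [ 0.3  0.6 -0.6]
turn [-0.001 -0.001  0.001] shift after turn [-2.7  3.7 46. ] shift now [-2.8  3.8 46. ]
px(507,115) n4913 xy 747 -203 size 8x156 longdir 99.8 top 28 med 745 -185 bgr [41. 49. 87.]
px(65,129) n8235 xy 465 -159 size 32x99 longdir 92.8 top 27 med 470 -154 bgr [32. 33. 35.]
px(381,138) n2558 xy 669 -201 size 10x128 longdir 80.9 top 13 med 670 -193 bgr [214. 201. 193.]
```

View pics/w3.png

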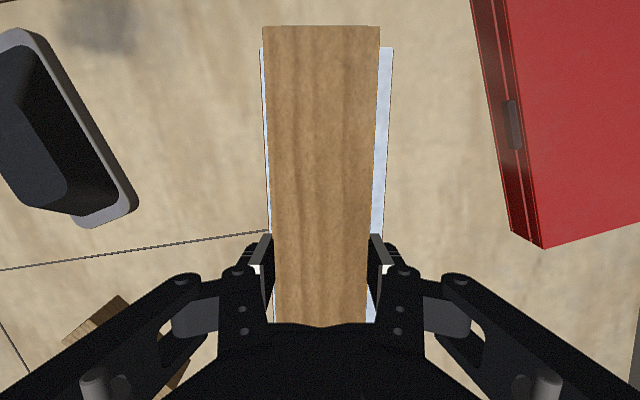

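The board hangs over the panel. The panel's far corners show at about (262,47) and (393,48), with a wider white strip on the right, so I'll cast those corners to fix the panel's pose in wrist-camera terms.

```bash
cat >> h.py <<'E'
def ray(c,u,v,z):
    d=rot(c["rotation"])@[(u-c["cx"])/c["fx"],(v-c["cy"])/c["fy"],1]
    return (np.array(c["xyz"])+d*(z-c["xyz"][2])/d[2])*1000
E
python3 - <<'E'
from h import *
c=np.load("w3.npz")
A=ray(c,262,47,.012);B=ray(c,393,48,.012);print(A,B,(A+B)/2,np.linalg.norm(A-B))
e=[ray(c,264.5,120,.012),ray(c,267.5,200,.012),ray(c,386.7,150,.012),ray(c,381,220,.012)]
d=np.array([np.cos(np.radians(80.8)),np.sin(np.radians(80.8)),0]);n=np.array([d[1],-d[0],0])
print("panel centre from end",(A+B)/2-115*d)
g=np.array([621.8,-242.7,0])
print([(p-g)@n for p in [A,B]+e], [(p-g)@d for p in (A,B)])
M=ray(c,(263+380)/2,26,.0765); print("board end",M,(M-g)@d,(M-g)@n)
E
```

```text
[ 603.0509003  -126.58085874   12.        ] [ 682.65904905 -140.06349512   12.        ] [ 642.85497467 -133.32217693   12.        ] 80.74180349739713
panel centre from end [ 624.46863809 -246.84284741   12.        ]
[np.float64(-37.07318247431622), np.float64(43.66652807508011), np.float64(-37.76598282682433), np.float64(-38.45249577456456), np.float64(43.60257831634558), np.float64(42.56105641268559)] [np.float64(111.62778707825449), np.float64(111.04643313099737)]
board end [ 638.0472342  -139.70900513   76.5       ] 104.26377310871607 -0.42808849763964807
```

Call:
jog_arm(
  series=[
    [[-3,3,10,0,0,0,30],[0,0,15,0,0,0,30],[0,0,12,0,0,0,30],[0,0,5,0,0,0,30],[0,0,2,0,0,0,30],[0,0,2,0,0,0,30],[0,0,0,0,0,0,30],[0,0,0,0,0,0,30],[0,0,0,0,0,0,30],[0,0,0,0,0,0,30]],
  ],
)

```text
time_s: 8.25
eef_pos: [0.6246, -0.2481, 0.0167]
eef_rot: [0.0, 0.762, 0.648, 0.0]
wrist_force: [-0.5, -0.1, -1.2]
opening: 0.544
grasp_force: 63.4
```

Run:
```python
from h import *
go(624,-246,15.5,80.8-90)
```

```text
pos [ 624.6 -248.1   16.7] yaw -9.2 q [-0.55  0.63  1.46 -0.    1.05 -0.39] t 8.2 open 46.4 grip 63 F [-0.5 -0.1 -1.2]
turn [ 0.001  0.    -0.   ] shift after turn [ 1.9 -0.9  1.2] shift now [ 1.9 -0.9  1.2]
```

Call:
jog_arm(
  series=[
    [[1,0,1,0,0,0,30],[0,0,0.5,0,0,0,30],[0,0,0,0,0,0,50],[0,0,0,0,0,0,60],[0,0,0,0,0,0,70],[0,0,-10,0,0,0,80],[0,0,-30,0,0,0,85],[0,0,-40,0,0,0,85],[0,0,-40,0,0,-0.1,85],[0,0,0,0,0,-0.14,85]],
  ],
)

```text
time_s: 9.25
eef_pos: [0.6286, -0.2493, 0.1436]
eef_rot: [0.006, 0.677, 0.736, 0.001]
wrist_force: [1.2, 0.2, 1.0]
opening: 0.995
grasp_force: 0.0
```

Run:
```python
from h import *
from bench import ctrl
go(453,-330,90,29.7)
c=ctrl.camera("wrist"); comps(c,lo=0.022,hi=0.04,minpx=1500)
```

```text
pos [ 628.6 -249.3  143.6] yaw 4.8 q [-0.55  0.47  1.41  0.    1.24 -0.64] t 9.2 open 84.9 grip 0 F [1.2 0.2 1. ]
turn [ 0.009  0.01  -0.435] shift after turn [  16.9 -192.5   53.6] shift now [ -65.4 -182.2   52.2]
px(129,72) n3262 xy 457 -164 size 36x76 longdir 102.2 top 39 med 467 -153 bgr [33. 34. 36.]
px(597,167) n4886 xy 880 -219 size 5x240 longdir 90.1 top 38 med 879 -200 bgr [79. 86. 93.]
px(512,132) n22319 xy 793 -188 size 103x171 longdir 99.3 top 35 med 791 -177 bgr [ 64.  66. 167.]
px(319,178) n11324 xy 624 -247 size 48x210 longdir 80.6 top 31 med 625 -231 bgr [ 88. 124. 155.]
px(135,254) n2880 xy 451 -327 size 34x82 longdir 119.1 top 33 med 452 -323 bgr [105. 137. 159.]
```

Call:
jog_arm(
  series=[
    [[0,0,0,0,0,-0.145,85],[0,0,0,0,0,-0.145,85],[0,0,0,0,0,-0.145,85],[3,-40,0,0,0,0,85],[4,-40,0,0,0,0,85],[4,-40,0,0,0,0,85],[4,-40,15,0,0,0,85],[2,-32,20,0,0,0,85],[0,0,10,0,0,0,85],[0,0,0,0,0,0,85]],
  ],
)

```text
time_s: 10.3
eef_pos: [0.4476, -0.3257, 0.0881]
eef_rot: [-0.002, 0.506, 0.863, 0.001]
wrist_force: [0.2, -0.2, -0.0]
opening: 0.999
grasp_force: 0.0
```

Run:
```python
from h import *
from bench import ctrl
c=ctrl.camera("wrist"); comps(c,lo=0.026,hi=0.04,minpx=1500)
go(452,-329,10,29.5)
```

```text
px(444,40) n3071 xy 458 -181 size 36x41 longdir 102.7 top 40 med 457 -189 bgr [46. 48. 51.]
px(574,228) n10026 xy 624 -244 size 50x154 longdir 80.3 top 30 med 619 -241 bgr [ 72. 103. 129.]
px(323,218) n4618 xy 452 -329 size 32x85 longdir 119.0 top 33 med 450 -326 bgr [ 94. 123. 142.]
pos [ 448.9 -326.    89.2] yaw 29.3 q [-0.84  0.31  1.77  0.    1.07 -1.35] t 10.3 open 84.7 grip 0 F [ 0.8  1.  -0.3]
turn [ 0.    -0.002 -0.003] shift after turn [-4.1  1.2 79.2] shift now [-4.3  1.2 79.2]
```

Call:
jog_arm(
  series=[
    [[-4,1,20,0,0,0,85],[0,0,25,0,0,0,85],[0,0,20,0,0,0,85],[0,0,14,0,0,0,85],[0,0,0,0,0,0,60],[0,0,0,0,0,0,40],[0,0,0,0,0,0,20],[0,0,0,0,0,0,20],[0,0,0,0,0,0,20],[0,0,0,0,0,0,20]],
  ],
)

```text
time_s: 11.35
eef_pos: [0.4528, -0.3305, 0.0123]
eef_rot: [0.001, 0.504, 0.864, -0.0]
wrist_force: [0.7, 0.3, 5.4]
opening: 0.357
grasp_force: 61.9
```

Call:
jog_arm(
  series=[
    [[0,0,0,0,0,0,20],[0,0,0,0,0,0,20],[0,0,0,0,0,0,20],[0,0,-20,0,0,0,20],[0,0,-35,0,0,0,20],[0,0,-35,0,0,0,20],[0,0,0,0,0,-0.12,20],[0,0,0,0,0,-0.12,20],[0,0,0,0,0,-0.12,20],[0,0,0,0,0,-0.12,20]],
  ],
)

```text
time_s: 12.35
eef_pos: [0.4517, -0.3295, 0.1011]
eef_rot: [0.0, 0.282, 0.959, -0.0]
wrist_force: [-0.1, 0.0, -0.6]
opening: 0.357
grasp_force: 61.1
```

Run:
```python
from h import *
d=np.array([np.cos(np.radians(80.6)),np.sin(np.radians(80.6))])
p=np.array([624,-247])-60*d; print(p, p+120*d)
go(*p,100,80.6)
```

```text
[ 614.20044227 -306.1943297 ] [ 633.79955773 -187.8056703 ]
pos [ 451.7 -329.5  101.1] yaw 57.2 q [-0.84  0.3   1.75 -0.    1.09 -1.84] t 12.3 open 30.5 grip 61 F [-0.1  0.  -0.6]
turn [-0.     0.    -0.408] shift after turn [-156.5   49.5    1.1] shift now [-124.   107.6    1.1]
```

Call:
jog_arm(
  series=[
    [[0,0,0,0,0,-0.136,20],[0,0,0,0,0,-0.136,20],[0,0,0,0,0,-0.136,20],[-30,10,0,0,0,0,20],[-40,12,0,0,0,0,20],[-40,12,0,0,0,0,20],[-30,10,0,0,0,0,20],[-17,5,0,0,0,0,20],[0,0,10,0,0,0,20],[0,0,10,0,0,0,20]],
  ],
)

```text
time_s: 13.35
eef_pos: [0.6143, -0.3074, 0.0799]
eef_rot: [-0.0, 0.084, 0.996, 0.0]
wrist_force: [-0.9, -0.7, -2.0]
opening: 0.362
grasp_force: 61.0
```

Run:
```python
from h import *
go(614.2,-306.2,41,80.6)
```

```text
pos [ 614.3 -307.4   79.9] yaw 80.4 q [-0.64  0.58  1.4  -0.    1.16 -2.04] t 13.3 open 30.9 grip 61 F [-0.9 -0.7 -2. ]
turn [-0.    -0.001 -0.004] shift after turn [ 0.3  1.2 38.9] shift now [ 0.2  1.2 38.9]
```

Call:
jog_arm(
  series=[
    [[0,1,15,0,0,0,20],[0,0,12,0,0,0,20],[0,0,6,0,0,0,20],[0,0,3,0,0,0,20],[0,0,1,0,0,0,20],[0,0,1,0,0,0,20],[0,0,0.5,0,0,0,20],[0,0,0,0,0,0,20],[0,0,0,0,0,0,20],[0,0,0,0,0,0,20]],
  ],
)

```text
time_s: 14.35
eef_pos: [0.6151, -0.3067, 0.0425]
eef_rot: [0.0, 0.084, 0.996, -0.0]
wrist_force: [-0.7, 0.0, -0.8]
opening: 0.363
grasp_force: 61.0
```

Run:
```python
from h import *
go(614.2,-306.2,41,80.6)
```

```text
pos [ 615.1 -306.7   42.5] yaw 80.3 q [-0.63  0.62  1.41 -0.    1.1  -2.04] t 14.3 open 31.0 grip 61 F [-0.7  0.  -0.8]
turn [-0.     0.    -0.005] shift after turn [1.  0.3 1.5] shift now [1.  0.3 1.5]
```

Call:
jog_arm(
  series=[
    [[0,0,1.2,0,0,0,20],[0,0,0,0,0,0,20],[0,0,0,0,0,0,45],[0,0,0,0,0,0,60],[0,0,0,0,0,0,60],[0,0,-10,0,0,0,60],[0,0,-30,0,0,0,60],[0,0,-40,0,0,0,85],[0,0,-20,0,0,-0.134,85],[0,0,0,0,0,-0.134,85]],
  ],
)

```text
time_s: 15.35
eef_pos: [0.6175, -0.3084, 0.1472]
eef_rot: [0.003, -0.052, 0.999, -0.003]
wrist_force: [0.2, -0.3, -0.4]
opening: 0.994
grasp_force: 0.0
```

Call:
jog_arm(
  series=[
    [[0,0,0,0,0,-0.134,85],[0,0,0,0,0,-0.134,85],[0,0,0,0,0,-0.134,85],[0,0,0,0,0,-0.134,85],[0,0,0,0,0,-0.134,85],[0,0,0,0,0,-0.134,85],[0,0,0,0,0,-0.134,85],[0,0,0,0,0,0,85],[0,0,0,0,0,0,85],[0,0,0,0,0,0,85]],
  ],
)

```text
time_s: 16.35
eef_pos: [0.6291, -0.2837, 0.1401]
eef_rot: [-0.017, -0.472, 0.881, -0.011]
wrist_force: [0.5, 0.5, 0.4]
opening: 0.996
grasp_force: 0.0
```

Run:
```python
from h import *
from bench import ctrl
c=ctrl.camera("wrist"); cv2.imwrite("pics/w4.png",c["frame"]); comps(c,lo=0.05,hi=0.07,minpx=1500)
go(455,-10,90,149.6)
```

```text
px(57,49) n8853 xy 723 -496 size 63x80 longdir 40.2 top 58 med 724 -493 bgr [70. 65. 62.]
px(320,176) n4285 xy 614 -306 size 32x85 longdir 169.9 top 63 med 613 -307 bgr [100. 130. 151.]
px(32,286) n2234 xy 879 -364 size 4x78 longdir 89.8 top 68 med 879 -366 bgr [74. 80. 86.]
pos [ 629.  -283.9  140. ] yaw 146.3 q [-0.58  0.52  1.36 -0.04  1.26 -3.12] t 16.4 open 85.2 grip 0 F [0.7 0.  0.1]
turn [-0.002 -0.04  -0.057] shift after turn [-148.2  288.7   50. ] shift now [-133.3  296.9   43.9]
```

View pics/w4.png

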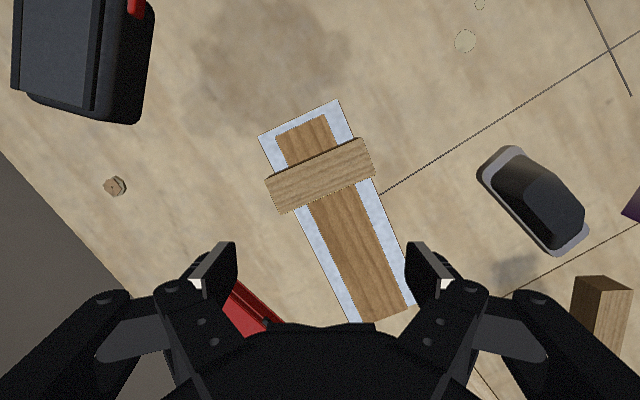

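Spacer one, at px (320,176), sits squarely across the board and is measured at (614,-306). The last joint has reached its end stop, so I'll back off the turn, level the tool and then travel.

Call:
jog_arm(
  series=[
    [[0,0,0,0,-0.03,0.1,85],[0,0,0,0,-0.01,0.1,85],[0,0,0,0,0,0.1,85],[0,0,0,0,0,0,85],[0,0,0,0,0,0,85],[0,0,0,0,0,0,85],[0,0,0,0,0,0,85],[0,0,0,0,0,0,85],[0,0,0,0,0,0,85],[0,0,0,0,0,0,85]],
  ],
)

```text
time_s: 17.4
eef_pos: [0.6293, -0.2832, 0.1397]
eef_rot: [0.001, -0.335, 0.942, -0.002]
wrist_force: [-0.5, 0.6, -0.2]
opening: 0.996
grasp_force: 0.0
```

Run:
```python
from h import *
go(455,-10,100,149.6)
```

```text
pos [ 629.3 -283.2  139.7] yaw 129.2 q [-0.59  0.51  1.37 -0.    1.26 -2.85] t 17.4 open 85.0 grip 0 F [-0.5  0.6 -0.2]
turn [-0.005  0.    -0.356] shift after turn [-147.5  288.6   39.7] shift now [-37.6 322.1  38. ]
```

Call:
jog_arm(
  series=[
    [[-4.6,30,0,0,0,0,85],[-4.6,42,0,0,0,0,85],[-4.6,42,0,0,0,0,85],[-4.6,42,0,0,0,0,85],[-4.6,42,0,0,0,0,85],[-4.6,42,0,0,0,0,85],[-4.6,42,0,0,0,0,85],[-5.4,40,0,0,0,0,85],[0,0,0,0,0,-0.12,85],[0,0,0,0,0,-0.12,85]],
  ],
)

```text
time_s: 18.4
eef_pos: [0.4544, -0.0087, 0.1383]
eef_rot: [0.001, -0.449, 0.894, -0.003]
wrist_force: [-0.8, 0.0, -0.4]
opening: 0.995
grasp_force: 0.0
```

Call:
jog_arm(
  series=[
    [[0,0,15,0,0,-0.116,85],[0,0,20,0,0,0,85],[0,0,15,0,0,0,85],[0,0,0,0,0,0,85],[0,0,0,0,0,0,85],[0,0,0,0,0,0,85],[0,0,0,0,0,0,85],[0,0,0,0,0,0,85],[0,0,0,0,0,0,85],[0,0,0,0,0,0,85]],
  ],
)

```text
time_s: 19.4
eef_pos: [0.4553, -0.0101, 0.0882]
eef_rot: [0.001, -0.497, 0.868, -0.003]
wrist_force: [0.6, 0.6, 1.1]
opening: 0.996
grasp_force: 0.0
```

Run:
```python
from h import *
from bench import ctrl
c=ctrl.camera("wrist"); comps(c,lo=0.026,hi=0.04,minpx=1500)
go(455,-10,11,149.6)
```

```text
px(219,38) n3876 xy 451 -149 size 36x47 longdir 101.1 top 40 med 451 -139 bgr [47. 43. 42.]
px(392,32) n3692 xy 352 -93 size 32x48 longdir 32.8 top 33 med 356 -91 bgr [180.  74. 158.]
px(13,158) n1659 xy 621 -156 size 28x59 longdir 43.6 top 30 med 621 -155 bgr [ 76. 109. 136.]
px(321,212) n4699 xy 455 -8 size 32x85 longdir 58.8 top 33 med 454 -12 bgr [ 98. 127. 148.]
pos [455.2 -10.1  88.2] yaw 149.6 q [-0.28  0.1   2.02 -0.    1.01 -2.89] t 19.4 open 84.4 grip 0 F [ 0.4  0.5 -0.1]
turn [-0.006 -0.001 -0.   ] shift after turn [ 0.   0.3 77.2] shift now [-0.1  0.7 77.2]
```

Call:
jog_arm(
  series=[
    [[-1.7,0,20,0,0,0.01,85],[0,0,25,0,0,0,85],[0,0,20,0,0,0,85],[0,0,12,0,0,0,85],[0,0,0,0,0,0,60],[0,0,0,0,0,0,40],[0,0,0,0,0,0,20],[0,0,0,0,0,0,20],[0,0,0,0,0,0,20],[0,0,0,0,0,0,20]],
  ],
)

```text
time_s: 20.45
eef_pos: [0.4576, -0.0092, 0.0123]
eef_rot: [0.002, -0.492, 0.87, -0.003]
wrist_force: [0.7, 0.3, 6.2]
opening: 0.362
grasp_force: 60.2
```

Call:
jog_arm(
  series=[
    [[0,0,0,0,0,0,20],[0,0,0,0,0,0,20],[0,0,0,0,0,0,20],[0,0,-20,0,0,0,20],[0,0,-40,0,0,0,20],[0,0,-40,0,0,0,20],[0,0,-20,0,0,0.13,20],[0,0,0,0,0,0.13,20],[0,0,0,0,0,0.13,20],[0,0,0,0,0,0.13,20]],
  ],
)

```text
time_s: 21.45
eef_pos: [0.4559, -0.0085, 0.1316]
eef_rot: [0.002, -0.25, 0.968, -0.002]
wrist_force: [-0.5, 0.1, -0.8]
opening: 0.357
grasp_force: 59.6
```

Run:
```python
from h import *
go(633.8,-187.5,100,80.3)
```

```text
pos [455.9  -8.5 131.6] yaw 118.9 q [-0.28  0.03  1.99 -0.    1.11 -2.35] t 21.4 open 30.5 grip 60 F [-0.5  0.1 -0.8]
turn [-0.005  0.005  0.674] shift after turn [-205.5 -146.5   31.6] shift now [ -69.1 -242.5   33.2]
```

Call:
jog_arm(
  series=[
    [[0,0,0,0,0,0.135,20],[0,0,0,0,0,0.135,20],[0,0,0,0,0,0.135,20],[0,0,0,0,0,0.135,20],[0,0,0,0,0,0.134,20],[-28,-20,0,0,0,0,20],[-32,-22.5,0,0,0,0,20],[-32,-22.5,0,0,0,0,20],[-32,-22.5,0,0,0,0,20],[-32,-22.5,0,0,0,0,20]],
  ],
)

```text
time_s: 22.45
eef_pos: [0.5927, -0.1436, 0.1322]
eef_rot: [0.002, 0.082, 0.997, -0.001]
wrist_force: [0.4, 0.5, -0.2]
opening: 0.361
grasp_force: 59.6
```

Call:
jog_arm(
  series=[
    [[-30,-22,0,0,0,0,20],[-20,-14.5,0,0,0,0,20],[0,0,20,0,0,0,20],[0,0,30,0,0,0,20],[0,0,15,0,0,0,20],[0,0,5,0,0,0,20],[0,0,0,0,0,0,20],[0,0,0,0,0,0,20],[0,0,0,0,0,0,20],[0,0,0,0,0,0,20]],
  ],
)

```text
time_s: 23.45
eef_pos: [0.6362, -0.1872, 0.0637]
eef_rot: [0.003, 0.082, 0.997, -0.002]
wrist_force: [-1.0, -0.4, -0.9]
opening: 0.361
grasp_force: 59.6
```

Run:
```python
from h import *
from bench import ctrl
c=ctrl.camera("wrist"); comps(c,lo=0.02,hi=0.035,minpx=1500)
go(633.8,-187.5,41,80.3)
```

```text
px(564,153) n10300 xy 616 -24 size 45x98 longdir 93.3 top 23 med 615 -24 bgr [147. 173. 190.]
px(217,218) n8846 xy 622 -250 size 85x86 longdir 83.1 top 31 med 619 -254 bgr [ 80. 116. 146.]
px(372,212) n1724 xy 638 -154 size 21x47 longdir 170.8 top 31 med 632 -152 bgr [ 87. 123. 153.]
px(606,323) n1611 xy 753 11 size 21x54 longdir 149.7 top 34 med 744 7 bgr [ 95. 111. 120.]
pos [ 636.  -187.1   63.5] yaw 80.6 q [-0.46  0.55  1.49 -0.    1.1  -1.87] t 23.5 open 31.0 grip 60 F [ 0.5  0.7 -0.9]
turn [-0.003  0.006  0.005] shift after turn [ 2.1 -0.7 22.5] shift now [ 2.2 -0.6 22.5]
```

Call:
jog_arm(
  series=[
    [[2,0,10,0,0.005,0.005,20],[0,0,6,0,0,0,20],[0,0,3,0,0,0,20],[0,0,1.5,0,0,0,20],[0,0,1,0,0,0,20],[0,0,0,0,0,0,20],[0,0,0,0,0,0,20],[0,0,0,0,0,0,20],[0,0,0,0,0,0,20],[0,0,0,0,0,0,20]],
  ],
)

```text
time_s: 24.5
eef_pos: [0.6334, -0.1866, 0.0423]
eef_rot: [-0.001, 0.084, 0.996, -0.001]
wrist_force: [-6.3, 2.6, 12.2]
opening: 0.363
grasp_force: 61.0
```

Run:
```python
from h import *
go(633.8,-187.5,41,80.3)
```

```text
pos [ 633.4 -186.6   42.3] yaw 80.3 q [-0.46  0.57  1.49 -0.    1.07 -1.86] t 24.5 open 31.0 grip 61 F [-6.3  2.6 12.2]
turn [-0.003 -0.001  0.   ] shift after turn [-0.6 -0.8  1.3] shift now [-0.6 -0.8  1.3]
```

Call:
jog_arm(
  series=[
    [[0,0,-0.5,0,0,0,20],[0,0,0,0,0,0,45],[0,0,0,0,0,0,60],[0,0,0,0,0,0,60],[0,0,-10,0,0,0,60],[0,0,-30,0,0,0,60],[0,0,-40,0,0,0,85],[0,0,-20,0,0,0.12,85],[0,0,0,0,0,0.14,85],[0,0,0,0,0,0.14,85]],
  ],
)

```text
time_s: 25.5
eef_pos: [0.6344, -0.1868, 0.1437]
eef_rot: [0.002, 0.283, 0.959, -0.002]
wrist_force: [0.4, -0.4, 0.3]
opening: 0.997
grasp_force: 0.0
```

Call:
jog_arm(
  series=[
    [[0,0,0,0,0,0.14,85],[0,0,0,0,0,0.14,85],[0,0,0,0,0,0.14,85],[0,0,0,0,0,0.14,85],[0,0,0,0,0,0.14,85],[0,0,0,0,0,0.14,85],[0,0,0,0,0,0.1,85],[0,0,0,0,0,0,85],[0,0,0,0,0,0,85],[0,0,0,0,0,0,85]],
  ],
)

```text
time_s: 26.5
eef_pos: [0.6336, -0.1864, 0.1416]
eef_rot: [0.001, 0.684, 0.729, -0.001]
wrist_force: [-1.0, 0.0, 0.3]
opening: 0.996
grasp_force: 0.0
```

Run:
```python
from h import *
from bench import ctrl
c=ctrl.camera("top"); comps(c,lo=0.04,hi=0.075,minpx=80)
c=ctrl.camera("wrist"); comps(c,lo=0.05,hi=0.07,minpx=1500);cv2.imwrite("pics/w5.png",c["frame"])
comps(c,lo=0.01,hi=0.035,minpx=1500)
go(615,8,100,3.3)
```

```text
px(148,109) n117 xy 880 521 size 3x158 longdir 90.4 top 73 med 880 519 bgr [59. 64. 69.]
px(443,149) n560 xy 718 -499 size 63x92 longdir 41.3 top 59 med 720 -497 bgr [57. 55. 54.]
px(388,181) n242 xy 615 -307 size 32x85 longdir 169.4 top 65 med 613 -306 bgr [ 77.  98. 114.]
px(450,210) n223 xy 512 -519 size 32x55 longdir 0.5 top 67 med 508 -516 bgr [70. 73. 74.]
px(141,234) n238 xy 448 554 size 33x91 longdir 96.0 top 52 med 448 553 bgr [71. 64. 58.]
px(142,254) n278 xy 377 548 size 37x90 longdir 96.0 top 54 med 377 547 bgr [69. 62. 58.]
px(610,233) n4457 xy 879 -205 size 5x157 longdir 90.2 top 68 med 879 -195 bgr [82. 89. 95.]
px(320,203) n4104 xy 632 -185 size 33x85 longdir 170.0 top 63 med 632 -183 bgr [112. 144. 168.]
px(286,315) n1872 xy 614 -304 size 33x85 longdir 170.8 top 62 med 603 -294 bgr [102. 135. 160.]
px(313,32) n3535 xy 617 -48 size 45x47 longdir 93.3 top 23 med 618 -48 bgr [156. 184. 202.]
px(594,149) n7324 xy 879 -149 size 5x264 longdir 90.0 top 32 med 879 -125 bgr [83. 90. 97.]
px(16,68) n2017 xy 369 -92 size 25x47 longdir 76.2 top 32 med 369 -92 bgr [54. 21. 45.]
px(136,138) n4666 xy 455 -161 size 39x90 longdir 102.8 top 31 med 466 -133 bgr [50. 47. 45.]
px(493,195) n17387 xy 792 -188 size 102x171 longdir 99.5 top 35 med 792 -174 bgr [ 66.  67. 175.]
px(328,158) n3806 xy 637 -157 size 28x78 longdir 170.6 top 30 med 638 -151 bgr [217. 204. 194.]
px(305,258) n5840 xy 623 -252 size 80x83 longdir 170.3 top 30 med 621 -254 bgr [ 94. 133. 164.]
pos [ 633.6 -186.4  141.5] yaw 3.6 q [-0.46  0.45  1.45 -0.    1.24 -0.53] t 26.6 open 85.2 grip 0 F [-0.3 -0.  -0.7]
turn [-0.001  0.003  0.005] shift after turn [195.1  -7.3  41.5] shift now [195.3  -6.3  41. ]
```

View pics/w5.png

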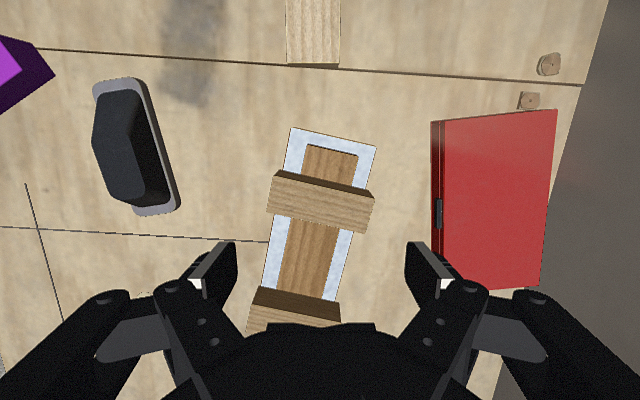

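Both spacers lie crosswise, at px (320,203) and (290,310), about 121 mm apart. Next is the short board.

Call:
jog_arm(
  series=[
    [[30,-1,0,0,0,0,85],[40,-1,0,0,0,0,85],[40,-1,0,0,0,0,85],[40,-2,0,0,0,0,85],[30,-1,0,0,0,0,85],[15,-1,20,0,0,0,85],[0,0,30,0,0,0,85],[0,0,10,0,0,0,85],[0,0,0,0,0,0,85],[0,0,0,0,0,0,85]],
  ],
)

```text
time_s: 27.6
eef_pos: [0.6151, 0.0071, 0.0817]
eef_rot: [0.001, 0.685, 0.728, -0.001]
wrist_force: [0.4, -0.1, -0.1]
opening: 0.993
grasp_force: 0.0
```

Run:
```python
from h import *
from bench import ctrl
c=ctrl.camera("wrist"); comps(c,lo=0.014,hi=0.03,minpx=1500)
go(615,8,4,3.3)
```

```text
px(320,199) n12159 xy 614 8 size 45x159 longdir 93.4 top 23 med 614 20 bgr [137. 161. 176.]
pos [615.6   6.9  82.3] yaw 3.5 q [-0.18  0.43  1.61 -0.    1.1  -0.24] t 27.6 open 85.2 grip 0 F [-0.1  0.3  0.9]
turn [0.001 0.003 0.003] shift after turn [ 1.1 -0.5 78.3] shift now [ 1.4 -0.6 78.3]
```

Call:
jog_arm(
  series=[
    [[1,-1,20,0,0,0,85],[0,0,25,0,0,0,85],[0,0,20,0,0,0,85],[0,0,10,0,0,0,85],[0,0,3,0,0,0,70],[0,0,0,0,0,0,50],[0,0,0,0,0,0,30],[0,0,0,0,0,0,30],[0,0,0,0,0,0,30],[0,0,0,0,0,0,30]],
  ],
)

```text
time_s: 28.65
eef_pos: [0.6148, 0.0081, 0.0046]
eef_rot: [0.002, 0.685, 0.729, -0.0]
wrist_force: [-0.4, 0.2, 5.8]
opening: 0.506
grasp_force: 63.9
```

Call:
jog_arm(
  series=[
    [[0,0,0,0,0,0,30],[0,0,0,0,0,0,30],[0,0,0,0,0,0,30],[0,0,-20,0,0,0,30],[0,0,-40,0,0,0,30],[0,0,-40,0,0,0,30],[0,0,-30,0,0,0,30],[0,0,0,0,0,0.11,30],[0,0,0,0,0,0.11,30],[0,0,0,0,0,0,30]],
  ],
)

```text
time_s: 29.65
eef_pos: [0.6134, 0.0088, 0.1333]
eef_rot: [0.001, 0.761, 0.649, -0.001]
wrist_force: [-0.4, 0.1, -1.6]
opening: 0.511
grasp_force: 63.1
```

Run:
```python
from h import *
go(623.7,-246.3,130,80.7-90)
```

```text
pos [613.4   8.8 133.3] yaw -9.1 q [-0.18  0.36  1.59 -0.    1.19 -0.02] t 29.6 open 43.6 grip 63 F [-0.4  0.1 -1.6]
turn [0.    0.003 0.003] shift after turn [-250.1   51.4    3.3] shift now [-250.3   50.6    4. ]
```

Call:
jog_arm(
  series=[
    [[-30,6,0,0,0,0,30],[-40,8,0,0,0,0,30],[-40,8,0,0,0,0,30],[-40,8,0,0,0,0,30],[-40,8,0,0,0,0,30],[-40,8,0,0,0,0,30],[-20,5,0,0,0,0,30],[0,0,20,0,0,0,30],[0,0,15,0,0,0,30],[0,0,0,0,0,0,30]],
  ],
)

```text
time_s: 30.65
eef_pos: [0.6222, -0.2442, 0.0947]
eef_rot: [-0.003, 0.76, 0.65, -0.002]
wrist_force: [-0.7, 0.8, -1.5]
opening: 0.514
grasp_force: 63.1
```

Run:
```python
from h import *
from bench import ctrl
go(623.7,-246.3,66,80.7-90)
c=ctrl.camera("wrist"); cv2.imwrite("pics/w6.png",c["frame"])
```

```text
pos [ 622.2 -244.2   94.7] yaw -9.0 q [-0.55  0.52  1.45 -0.    1.18 -0.39] t 30.6 open 43.9 grip 63 F [-0.7  0.8 -1.5]
turn [-0.007 -0.     0.006] shift after turn [-1.8  1.8 28.7] shift now [-1.9  2.  28.7]
```

View pics/w6.png

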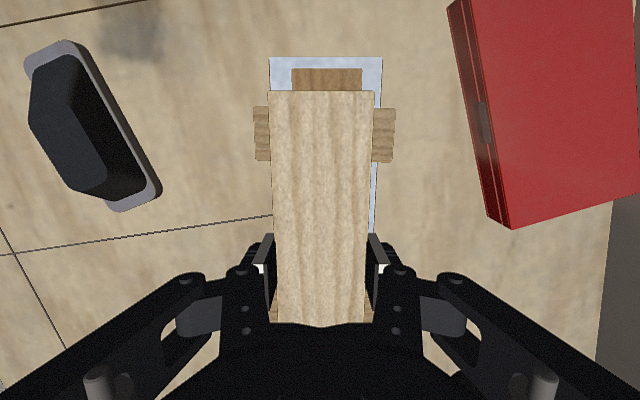

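The short board, with its end at (320,91), is lined up over the spacer and the long board, offset about 2 mm. I'll correct that and lower it.

Call:
jog_arm(
  series=[
    [[-1.5,2,10,0,0,0.006,30],[0,0,9,0,0,0,30],[0,0,5,0,0,0,30],[0,0,2,0,0,0,30],[0,0,1,0,0,0,30],[0,0,1,0,0,0,30],[0,0,0,0,0,0,30],[0,0,0,0,0,0,30],[0,0,0,0,0,0,30],[0,0,0,0,0,0,30]],
  ],
)

```text
time_s: 31.7
eef_pos: [0.6262, -0.2482, 0.0707]
eef_rot: [0.001, 0.763, 0.647, -0.001]
wrist_force: [0.8, 0.1, -0.9]
opening: 0.511
grasp_force: 63.1
```

Run:
```python
from h import *
go(623.7,-246.3,66,80.7-90)
```

```text
pos [ 626.2 -248.2   70.7] yaw -9.4 q [-0.55  0.56  1.45 -0.    1.13 -0.39] t 31.7 open 43.7 grip 63 F [ 0.8  0.1 -0.9]
turn [-0.     0.003 -0.002] shift after turn [ 1.5 -2.7  4.7] shift now [ 1.5 -2.8  4.7]
```

Call:
jog_arm(
  series=[
    [[0.7,-1.3,2,0,0,0,30],[0,0,1,0,0,0,30],[0,0,0.5,0,0,0,30],[0,0,0.5,0,0,0,30],[0,0,0,0,0,0,30],[0,0,0,0,0,0,30],[0,0,0,0,0,0,30],[0,0,0,0,0,0,30],[0,0,0,0,0,0,30],[0,0,0,0,0,0,30]],
  ],
)

```text
time_s: 32.7
eef_pos: [0.625, -0.2473, 0.0666]
eef_rot: [0.001, 0.763, 0.647, -0.001]
wrist_force: [-0.3, 1.1, 1.2]
opening: 0.509
grasp_force: 63.3
```

Run:
```python
from h import *
from bench import ctrl
go(623.7,-246.3,66,80.7-90)
c=ctrl.camera("wrist"); go(623.7,-246.3,66,80.7-90)
```

```text
pos [ 625.  -247.3   66.6] yaw -9.4 q [-0.55  0.56  1.45 -0.    1.13 -0.39] t 32.7 open 43.5 grip 63 F [-0.3  1.1  1.2]
turn [-0.     0.003 -0.002] shift after turn [ 0.8 -1.5  0.6] shift now [ 0.8 -1.5  0.6]
pos [ 625.1 -247.3   66.6] yaw -9.4 q [-0.55  0.56  1.45 -0.    1.13 -0.39] t 32.8 open 43.7 grip 63 F [0.8 0.1 1.2]
turn [ 0.     0.003 -0.002] shift after turn [ 0.8 -1.5  0.6] shift now [ 0.8 -1.5  0.6]
```

Call:
jog_arm(
  series=[
    [[0.5,-1.2,0,0,0,0,30],[0,0,0.6,0,0,0,30],[0,0,0,0,0,0,30],[0,0,0,0,0,0,50],[0,0,0,0,0,0,65],[0,0,0,0,0,0,70],[0,0,-10,0,0,0,80],[0,0,-30,0,0,0,85],[0,0,-40,0,0,0,85],[0,0,-10,0,0,0,85]],
  ],
)

```text
time_s: 33.75
eef_pos: [0.6265, -0.2478, 0.1622]
eef_rot: [0.005, 0.763, 0.647, 0.0]
wrist_force: [1.3, -1.4, 1.1]
opening: 1.001
grasp_force: 0.0
```

Run:
```python
from h import *
from bench import ctrl
c=ctrl.camera("wrist"); cv2.imwrite("pics/w7.png",c["frame"])
comps(c,lo=0.075,hi=0.1,minpx=1500);comps(c,lo=0.05,hi=0.07,minpx=500)
comps(c,lo=0.005,hi=0.06,minpx=1500)
c=ctrl.camera("top");comps(c,lo=0.075,hi=0.1,minpx=150);np.savez("top7.npz",**c)
go(453,-163,120,12.5)
```

```text
px(627,256) n5280 xy 879 -355 size 4x172 longdir 90.1 top 95 med 879 -345 bgr [72. 78. 83.]
px(316,194) n10379 xy 623 -246 size 45x160 longdir 80.4 top 85 med 624 -235 bgr [152. 178. 195.]
px(609,157) n7601 xy 879 -284 size 5x304 longdir 90.0 top 68 med 879 -249 bgr [73. 79. 85.]
px(275,126) n886 xy 599 -180 size 19x32 longdir 80.4 top 63 med 600 -179 bgr [104. 135. 156.]
px(356,126) n807 xy 666 -191 size 17x32 longdir 80.7 top 63 med 666 -191 bgr [107. 137. 158.]
px(282,256) n596 xy 580 -299 size 16x32 longdir 79.2 top 62 med 581 -296 bgr [102.  132.5 155. ]
px(353,256) n708 xy 647 -311 size 19x33 longdir 81.7 top 62 med 647 -308 bgr [103. 133. 155.]
px(527,117) n38257 xy 879 -281 size 5x310 longdir 90.0 top 49 med 828 -200 bgr [ 67.  70. 153.]
px(15,80) n2154 xy 366 -100 size 22x51 longdir 62.7 top 32 med 368 -99 bgr [48. 17. 40.]
px(131,125) n7499 xy 456 -164 size 37x75 longdir 102.5 top 40 med 463 -157 bgr [48. 44. 43.]
px(317,85) n3121 xy 639 -154 size 22x48 longdir 170.8 top 30 med 640 -149 bgr [200. 189. 180.]
pos [ 625.6 -247.3  159.6] yaw -9.4 q [-0.55  0.45  1.41 -0.    1.27 -0.39] t 33.9 open 84.8 grip 0 F [-0.3 -0.4  0.4]
turn [ 0.004  0.006 -0.382] shift after turn [ 119.6 -150.3   39.6] shift now [  55.1 -184.3   38.3]
```

View pics/w7.png

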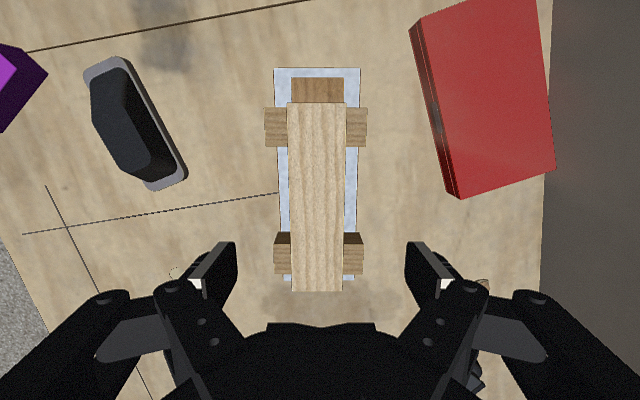

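The short board, at px (316,197), is centred and in line, at (623,-246). Now the plane, seen at (135,123).

Call:
jog_arm(
  series=[
    [[0,0,0,0,0.005,-0.13,85],[0,0,0,0,0,-0.13,85],[0,0,0,0,0,-0.122,85],[24,-30,0,0,0,0,85],[24,-30,0,0,0,0,85],[24,-30,0,0,0,0,85],[24,-30,10,0,0,0,85],[24,-30,15,0,0,0,85],[0,0,15,0,0,0,85],[0,0,0,0,0,0,85]],
  ],
)

```text
time_s: 34.85
eef_pos: [0.4486, -0.1595, 0.1132]
eef_rot: [-0.004, 0.626, 0.78, 0.001]
wrist_force: [0.4, 0.0, 0.3]
opening: 0.997
grasp_force: 0.0
```

Run:
```python
from h import *
from bench import ctrl
c=ctrl.camera("wrist"); cv2.imwrite("pics/w8.png",c["frame"]); np.savez("w8.npz",**c)
comps(c,lo=0.004,hi=0.06,minpx=1500)
comps(c,lo=0.004,hi=0.016,minpx=300,box=(.36,.55,-.28,-.06))
go(453,-163,10,12.5)
```

```text
px(199,106) n5603 xy 337 -103 size 32x86 longdir 32.8 top 33 med 340 -102 bgr [194.  71. 168.]
px(327,193) n7024 xy 455 -163 size 36x75 longdir 102.4 top 40 med 451 -145 bgr [52. 47. 46.]
px(511,244) n6139 xy 629 -171 size 29x89 longdir 10.6 top 46 med 615 -159 bgr [ 84. 118. 147.]
px(624,302) n4215 xy 753 -212 size 22x109 longdir 114.8 top 34 med 747 -196 bgr [16. 18. 68.]
px(327,179) n1941 xy 453 -157 size 46x129 longdir 102.3 top 14 med 448 -111 bgr [128. 124. 126.]
pos [ 450.3 -160.7  114.8] yaw 12.5 q [-0.59  0.11  1.94  0.    1.09 -0.81] t 34.9 open 84.8 grip 0 F [ 0.7 -0.6  0.4]
turn [-0.002 -0.005 -0.001] shift after turn [ -2.8   2.1 104.8] shift now [ -3.3   2.3 104.8]
```

View pics/w8.png

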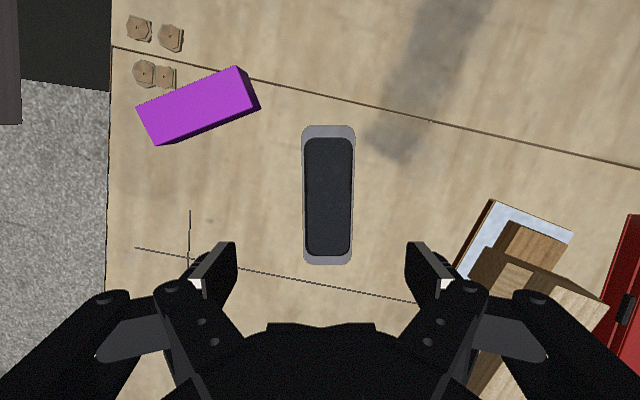

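Run:
```python
from h import *
c=np.load("w8.npz")
a=ray(c,328.5,125,.008);b=ray(c,327,265,.008);print(a,b,(a+b)/2,np.linalg.norm(a-b))
a=ray(c,328.5,125,0.01);b=ray(c,327,265,0.01);print((a+b)/2)
go(453,-158,10,12.4)
```

```text
[440.13254386 -94.28756028   8.        ] [ 467.80934527 -222.43961579    8.        ] [ 453.97094457 -158.36358803    8.        ] 131.10665377789053
[ 453.81456407 -157.85147929   10.        ]
pos [ 450.3 -160.7  114.8] yaw 12.5 q [-0.59  0.11  1.94  0.    1.09 -0.81] t 34.9 open 84.8 grip 0 F [ 0.7 -0.6  0.4]
turn [-0.002 -0.005  0.001] shift after turn [  2.1   3.2 104.8] shift now [  1.6   3.4 104.8]
```

The plane's sole spans (328,125) to (327,265), which puts its centre at about (453.5,-158). I'll grip the sole low down.

Call:
jog_arm(
  series=[
    [[2,3,25,0,0,0,85],[0,0,30,0,0,0,85],[0,0,30,0,0,0,85],[0,0,17,0,0,0,85],[0,0,7,0,0,0,85],[0,0,2,0,0,0,85],[0,0,0,0,0,0,60],[0,0,0,0,0,0,40],[0,0,0,0,0,0,30],[0,0,0,0,0,0,30]],
  ],
)

```text
time_s: 35.9
eef_pos: [0.4548, -0.1592, 0.0067]
eef_rot: [0.0, 0.626, 0.78, 0.001]
wrist_force: [-3.0, 1.2, 8.5]
opening: 0.509
grasp_force: 59.6
```

Call:
jog_arm(
  series=[
    [[0,0,0,0,0,0,30],[0,0,0,0,0,0,30],[0,0,0,0,0,0,30],[0,0,0,0,0,0,30],[0,0,0,0,0,0,30],[0,0,-10,0,0,0,30],[0,0,-10,0,0,0,30],[0,0,0,0,0,0,30],[0,0,0,0,0,0,30],[0,0,0,0,0,0,30]],
  ],
)

```text
time_s: 36.9
eef_pos: [0.4537, -0.1584, 0.0249]
eef_rot: [-0.001, 0.626, 0.78, 0.001]
wrist_force: [-1.6, -0.2, -6.2]
opening: 0.508
grasp_force: 62.0
```

Run:
```python
from h import *
go(453,-158,10,12.4)
```

```text
pos [ 453.7 -158.4   24.9] yaw 12.5 q [-0.58  0.28  1.97  0.    0.89 -0.8 ] t 36.9 open 43.4 grip 62 F [-1.6 -0.2 -6.2]
turn [-0.    -0.003  0.001] shift after turn [ 0.5 -0.6 14.9] shift now [ 0.5 -0.6 14.9]
```

Call:
jog_arm(
  series=[
    [[0,0,-25,0,0,0,30],[0,0,-35,0,0,0,30],[0,0,-35,0,0,0,30],[0,0,-25,0,0,0,30],[0,0,0,0,0,0.1,30],[0,0,0,0,0,0.1,30],[0,0,0,0,0,0.1,30],[0,0,0,0,0,0.085,30],[0,0,0,0,0,0,30],[0,0,0,0,0,0,30]],
  ],
)

```text
time_s: 37.9
eef_pos: [0.4537, -0.1587, 0.1447]
eef_rot: [-0.001, 0.763, 0.646, 0.001]
wrist_force: [1.1, -0.2, -5.7]
opening: 0.502
grasp_force: 63.8
```

Run:
```python
from h import *
go(623.3,-246,130,80.5-90)
```

```text
pos [ 453.7 -158.7  144.7] yaw -9.5 q [-0.59  0.07  1.92  0.    1.16 -0.42] t 37.9 open 42.9 grip 64 F [ 1.1 -0.2 -5.7]
turn [-0.002 -0.003  0.001] shift after turn [-58.1 181.7  14.7] shift now [-58.3 181.7  14.2]
```

Call:
jog_arm(
  series=[
    [[-8,25,0,0,0,0,30],[-11,35,0,0,0,0,30],[-11,35,0,0,0,0,30],[-11,35,0,0,0,0,30],[-10,32,0,0,0,0,30],[-7,20,0,0,0,0,30],[0,0,15,0,0,0,30],[0,0,15,0,0,0,30],[0,0,0,0,0,0,30],[0,0,0,0,0,0,30]],
  ],
)

```text
time_s: 38.9
eef_pos: [0.6223, -0.2453, 0.1134]
eef_rot: [-0.003, 0.764, 0.646, 0.0]
wrist_force: [-0.7, -0.9, -5.7]
opening: 0.504
grasp_force: 63.9
```

Run:
```python
from h import *
from bench import ctrl
go(623.3,-246,90,80.5-90)
c=ctrl.camera("wrist"); cv2.imwrite("pics/w9.png",c["frame"])
go(623.3,-246,90,80.5-90)
```

```text
pos [ 622.3 -245.3  113.4] yaw -9.6 q [-0.55  0.5   1.44  0.    1.21 -0.39] t 38.9 open 43.1 grip 64 F [-0.7 -0.9 -5.7]
turn [-0.004 -0.004 -0.001] shift after turn [-0.5  1.1 23.4] shift now [-0.6  1.2 23.4]
pos [ 623.1 -245.8  114.6] yaw -9.6 q [-0.55  0.5   1.44  0.    1.21 -0.39] t 39.0 open 43.0 grip 64 F [ 0.1  0.3 -5.9]
turn [-0.002 -0.003 -0.001] shift after turn [-0.2  0.2 24.6] shift now [-0.2  0.3 24.6]
```

View pics/w9.png

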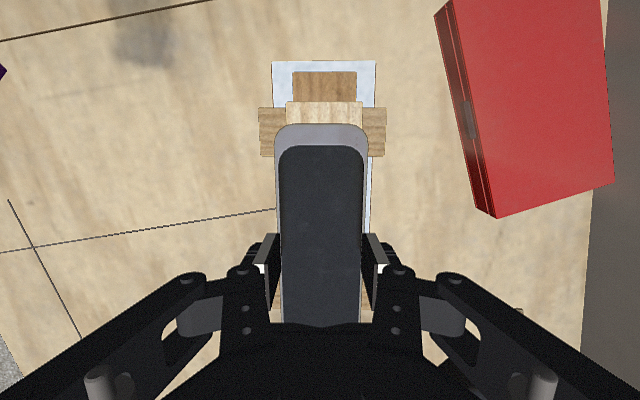

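The plane, its sole end at (321,124), is over the board, with the board's end at (324,102), and in line. I'll lower it gently.

Call:
jog_arm(
  series=[
    [[0,0,9,0,0,0,30],[0,0,7,0,0,0,30],[0,0,3,0,0,0,30],[0,0,2,0,0,0,30],[0,0,1,0,0,0,30],[0,0,0.5,0,0,0,30],[0,0,0.5,0,0,0,30],[0,0,0,0,0,0,30],[0,0,0,0,0,0,30],[0,0,0,0,0,0,30]],
  ],
)

```text
time_s: 39.95
eef_pos: [0.6239, -0.2464, 0.0921]
eef_rot: [-0.001, 0.764, 0.646, 0.001]
wrist_force: [0.2, -0.3, -5.8]
opening: 0.504
grasp_force: 63.8
```

Run:
```python
from h import *
go(623.3,-246,89,80.5-90)
```

```text
pos [ 623.9 -246.4   92.1] yaw -9.6 q [-0.55  0.53  1.45  0.    1.17 -0.39] t 40.0 open 43.0 grip 64 F [ 0.2 -0.3 -5.8]
turn [-0.    -0.002 -0.002] shift after turn [ 0.3 -0.6  3.1] shift now [ 0.2 -0.6  3.1]
```

Call:
jog_arm(
  series=[
    [[0,0,1,0,0,0,30],[0,0,0.5,0,0,0,30],[0,0,0.5,0,0,0,30],[0,0,0.5,0,0,0,30],[0,0,0,0,0,0,30],[0,0,0,0,0,0,30],[0,0,0,0,0,0,30],[0,0,0,0,0,0,30],[0,0,0,0,0,0,30],[0,0,0,0,0,0,30]],
  ],
)

```text
time_s: 40.95
eef_pos: [0.6241, -0.2464, 0.0909]
eef_rot: [-0.001, 0.764, 0.646, 0.001]
wrist_force: [-3.6, 1.8, 4.8]
opening: 0.505
grasp_force: 65.4
```

Call:
jog_arm(
  series=[
    [[0,0,-0.5,0,0,0,30],[0,0,0,0,0,0,45],[0,0,0,0,0,0,50],[0,0,0,0,0,0,60],[0,0,0,0,0,0,70],[0,0,0,0,0,0,80],[0,0,-10,0,0,0,85],[0,0,-30,0,0,0,85],[0,0,-40,0,0,0,85],[0,0,-40,0,0,0,85]],
  ],
)

```text
time_s: 41.95
eef_pos: [0.6236, -0.2465, 0.2116]
eef_rot: [-0.001, 0.764, 0.646, 0.001]
wrist_force: [0.8, -1.0, 0.2]
opening: 0.995
grasp_force: 0.0
```

Run:
```python
from h import *
from bench import ctrl
c=ctrl.camera("wrist"); a=cv2.resize(c["frame"],None,fx=.6,fy=.6)
comps(c,lo=0.105,hi=0.14,minpx=1500);comps(c,lo=0.087,hi=0.1,minpx=300);comps(c,lo=0.079,hi=0.087,minpx=300)
s=ctrl.camera("scene")["frame"][160:280,200:500]; s=cv2.resize(s,None,fx=2.5,fy=2.5)
a=cv2.copyMakeBorder(a,0,0,0,750-384,cv2.BORDER_CONSTANT)
cv2.imwrite("pics/end.png",np.vstack([s,a]))
go(623.3,-246,200,80.5-90)
```

```text
px(622,203) n10421 xy 879 -332 size 5x225 longdir 90.1 top 133 med 879 -301 bgr [73. 79. 84.]
px(321,197) n4140 xy 622 -251 size 36x74 longdir 79.7 top 124 med 624 -240 bgr [51. 47. 45.]
px(598,155) n4333 xy 880 -282 size 5x314 longdir 90.1 top 99 med 879 -247 bgr [74. 80. 86.]
px(321,175) n1795 xy 623 -245 size 46x130 longdir 80.3 top 98 med 627 -198 bgr [130. 127. 128.]
px(588,151) n2425 xy 879 -278 size 4x315 longdir 89.8 top 86 med 879 -245 bgr [74. 80. 86.]
px(321,116) n776 xy 635 -177 size 19x45 longdir 171.2 top 85 med 635 -174 bgr [151.5 177.  194. ]
px(321,261) n418 xy 611 -318 size 16x45 longdir 168.3 top 84 med 610 -319 bgr [150.5 177.  195. ]
pos [ 627.4 -248.6  218.9] yaw -9.6 q [-0.55  0.4   1.36  0.    1.37 -0.39] t 42.0 open 84.7 grip 0 F [-0.2 -0.6  1. ]
turn [ 0.012  0.003 -0.001] shift after turn [ 1.9 -4.5 18.9] shift now [ 2.  -4.7 18.8]
```

View pics/end.png

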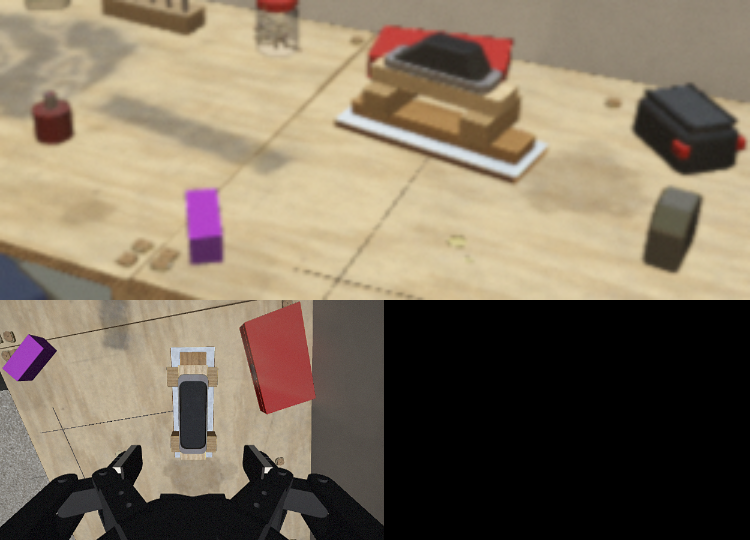

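The picture shows the finished stack at (445,100) in the scene half, with the plane measured at (623,-245) over the board's (623,-246). The gripper is well clear, so I'll let it settle and hand in.

Call:
jog_arm(
  series=[
    [[0,0,0,0,0,0,85],[0,0,0,0,0,0,85],[0,0,0,0,0,0,85],[0,0,0,0,0,0,85],[0,0,0,0,0,0,85],[0,0,0,0,0,0,85],[0,0,0,0,0,0,85],[0,0,0,0,0,0,85],[0,0,0,0,0,0,85],[0,0,0,0,0,0,85]],
  ],
)

```text
time_s: 43.05
eef_pos: [0.6238, -0.2466, 0.21]
eef_rot: [-0.001, 0.764, 0.646, 0.001]
wrist_force: [-0.3, 0.0, 0.2]
opening: 0.994
grasp_force: 0.0
```

```bash
python3 -c "
from bench import ctrl
print(ctrl.hand_in())"
```

```text
the job is handed in; nothing more can be done
None
```

The stack is finished in the order asked and handed in at about 43 s, each piece measured within about 2 mm of its target; the last joint touched its range limit once while turning, and the hand-in gave no verdict.

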